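Shut the tack chest and snap its hasp into the roller catch

TASK

Push the open lid of the small wooden tack chest fully shut first, while its steel hasp is still folded up over the lid; then swing the hasp over the front edge and down, and press it in until it snaps into the spring catch on the chest's front and stays there by itself. Be gentle: feel for the snap and stop, do not force the hasp once it is home, and leave the hammer, the jar and the wooden form where they are.

Things in the scene. Friction and masses are not known exactly. Their poses are not given: they have to be found in the camera images.
- chest: Light wooden chest, 160 (x) x 220 (y) mm, 110 mm high with the lid shut, fixed to the bench. Origin: centre of its underside. Its front looks along its own +x (roughly away from the robot). In the middle of the front sits a dark steel catch (44 mm wide, 30 to 62 mm above the bench) with two white sprung rollers; above it, at 77 mm, a rubber-tipped spring plunger sticks out.
- chest_lid (a joint): Lid angle (rad): 0 shut, grows as it opens upward. Stiff hinge: stays where left, 6 to 10 N near the front edge pushes it down. It turns about the chest's y axis, 83 mm behind the chest's centre, 104 mm up. The lid is a 182 x 224 x 10 mm board reaching 99 mm in front of the chest's centre; shut, its top lies 110 mm above the bench.
- lid_press (a point): Point on the lid's upper face at mid-width, 22 mm back from the lid's front edge; turns with the lid. The hasp can lean over this point: press the lid some 60 mm to the side of it.
- chest_hasp (a joint): Hasp angle relative to the lid (rad): 0 hanging straight down, 1.57 level out to the front, 3.14 straight up, more: leaning back over the lid. Light friction, stays where left, about 1 N moves it. Pushed in, it meets the spring plunger at 0.75, snaps somewhere between 0.65 and 0.2, then meets a hard stop. Snapped in it stays below 0.55; otherwise the plunger pushes it back out to 0.72 or more.
- hinge_closed (a point): Middle of the hasp's hinge line when the lid is shut: fixed to the chest, 106 mm in front of its centre, 104 mm above the bench; the line runs along the chest's y axis.
- hasp_pad (a point): Round dark spot on the hasp's outer face, 55 mm from its hinge line: press here. A ball-ended stud (ball 10 mm) behind it goes between the rollers; the snap takes about 4 to 8 N. Press square to the plate (inward, slightly down); pushing level at its very end can jam. The catch stands up to 24 mm further out on some chests, unseen by the readings, so where the hasp snaps and stops must be felt.
- form_center (a point): centre of a loose oval wooden form, 110 x 72 x 45 mm high, beside the chest: leave alone.
- jar_center (a point): centre of a small loose tack jar, 44 mm across, 50 mm high, near the chest: leave alone.
- hammer_mid (a point): a point on the handle of a loose hammer, 260 mm long, lying beside the chest: leave alone.
- hasp_plate: The hasp: a steel plate 36 mm wide, 3 mm thick, reaching 78 mm from its hinge line; the origin lies on the middle of that line, on the lid's front edge. Own -z points from the hinge to the hasp's end, own +x out of its outer face, own y along the hinge line. It bends if pressed with more than 20 N.

How it is judged (in metres and radians):
On the way:
1. the lid is fully shut while the hasp is still folded up (value of joint chest_lid below 0.03 rad and value of joint chest_hasp above 2.4 rad), for 0.2 s.
At the end, for the whole second after the job is handed in: the lid is shut (below 0.03 rad) and the hasp rests, released, snapped behind the rollers of its catch (hasp below 0.65 rad, not moving) (value of joint chest_lid below 0.03 rad and value of joint chest_hasp below 0.65 rad and velocity of joint chest_hasp between -0.05 and 0.05 rad/s); the robot touches nothing.
It fails at once if the robot presses on the hasp with more than 20 N (contact force between any of the arm, the fingers and hasp_plate above 20 N).
It fails at once if the wooden form, the jar or the hammer is moved by more than 20 mm (distance of any of form_center, jar_center, hammer_mid from where it was at the start of the episode above 0.02 m).
It also fails if it takes over 58 s, if anything falls off the work surface, if the arm or the gripper's body presses on something with over 40 N, if the wrist force passes 120 N, or if a joint passes its speed limit or range.

ROBOT

A 6-joint arm with a two-finger parallel gripper is mounted at the origin on the work surface. World frame = base frame: x ahead of the robot, y to its left, z up, the work surface at z = 0. Lengths are in m, angles in degrees, forces in N, time in s.
With the tool pointing down it reaches from about 0.25 to 0.725 m from the base axis. Payload 9.7 kg.
Tool frame: the origin (TCP) lies midway between the tips of the shut fingers; the grasp point (between the pads) lies 19 mm behind it; z points along the fingers, y is the line along which they close (so a half turn about z gives the same grasp; the last joint's range is limited). The gripper opens to 85 mm and grips with 20 to 120 N. Pads are 22 mm wide; open, the fingers measure 114 mm over their backs; the gripper's body (76 mm by 85 mm) begins 54 mm behind the grasp point. The pads swing forward as they close: fully open they stand 13 mm farther back than shut.
Start: joints at [67.437, 4.979, 10.078, 95.1, 0, 90], TCP at [0.211, 0.508, 0.231] pointing down, gripper open.
Joint ranges: [-179.16, 179.16], [-48.56, 103.87], [-65.8, 70.77], [-126.05, 130.52], [-82.76, 87.17], [-180, 180]. Speed limits (degrees/s): [127.2, 127.2, 147.25, 180, 180, 180].

INTERFACE

Orientations are given as [roll, pitch, yaw] about the fixed x, y, z axes, in that order (R = Rz(yaw) Ry(pitch) Rx(roll)).
In Python, from workcell import bot gives the robot as it stands. The module is installed in compiled form; this text tells all that it offers.
- The arm moves only by the tool send_rows, never from a script. Its argument "moves" is one flat list of numbers, 7 for each row, row after row: the shift along the world's x, y, z normalised to -1 to 1, where 1 is 0.025 m, then the turn, a rotation vector about the world's x, y, z normalised to -1 to 1, where 1 is 0.15 rad, then the closure, from -1 (fully open) to 1 (shut), so that 0 is half open. A call has 1 to 8 rows; each row shifts and turns the commanded pose from where the row before left it; what a row does not reach is not made up. A row lasts 1/8 s, in which the tool goes at most 62.5 mm and 10.7 degrees, less where a joint would pass 70% of its speed; a pose out of reach is approached as far as the arm can. A call with a number of a shift or a turn outside -1 to 1 is refused whole. A call with a gripper value outside its range is refused whole. The fingers move at their own pace and stop on an object; "squeeze" is the grip in N (left out, the last holds). Time passes only in rows, so rows that do not move let the fingers close. It gives the time, the measured TCP pose, the force, the opening and the grip force at its end, in the units of the state.
- bot.get_obs(): the state, without advancing time (a new reading comes with each control period).
- bot.camera(name): name is "scene" or "top" or "wrist"; returns a dict with "color" (384x512x3 uint8, red, green, blue), "camera_matrix" (3x3 intrinsics, pixels), "R" (3x3) and "t" (3): a world point X has camera coordinates R X + t. Camera axes: x right, y down, z forward; pixel columns grow to the right and rows downward; lengths in m; the calibration is good to about 2 mm. A picture is of the moment at which its call begins. There is no depth.
- bot.job_done(): hands the job in; it is judged then, once.
Trained networks look in the newest picture that a camera, given by its name, has taken for a name from the list of things; names that differ only in an ending like _2 or _b are one class to them, and where a whole thing is asked for, a point or a joint stands for the part that bears it (a point fixed in the world has none). Each returns a list of dicts, best first, with "p" (0 to 1); they miss things now and then, are a little off and sometimes report something else, mostly with a low value. They report only what shows in the picture. A call takes as long as a camera call.
- bot.boxes_of(camera, query): "extent" ([left, top, right, bottom] in pixels, round what is visible of it).
- bot.trace(camera, query): "region" (384x512 bool, what is visible of it) and "extent" ([left, top, right, bottom] in pixels, round what is visible of it).
- bot.landmark_of(camera, query): "pixel" ([column, row] in pixels: a listed point, or the origin of a listed thing).
The state is a dict: "time": time; "q": joint angles; "qd": joint speeds; "joint_efforts": joint torques, N m; "ee_pos": TCP position; "tcp_rot": TCP orientation; "wrist_force": force on the tool from outside, world axes, zero at the start; "torque": the same for the moment, N m; "opening": finger opening in m; "grasp_force": force on a finger pad.
Only numpy, scipy, OpenCV 4.12 (cv2) and the standard library are available. Lean on these libraries where they do the work, as an engineer would, in place of code of your own. Each camera call takes 0.05 s, during which the arm holds its last target. There are 200 camera calls.

## Working session

There is one attempt and no reset: what is moved stays moved. The work goes in short steps, Python scripts to look and compute and a tool call to move; the robot and the scene stay as the last step left them, time stands still between calls to the robot, and variables do not carry over. Pictures are saved under pics/ and viewed, at most 10 in all, crops included, and the job is handed in when it is done.

Besides the shell and the picture viewer there is one more tool, called after "Request:" by a JSON object that holds its "api" and its "payload", one argument or row to a line. send_rows: Moves the arm, as the interface text tells. Its arguments: {"type":"object","properties":{"moves":{"type":"array"},"squeeze":{"type":"number"}},"required":["moves"]}

```bash
mkdir -p pics
python3 - <<'E'
from workcell import bot
import cv2,numpy as np
ims=[]
for c in("scene","top"):
    d=bot.camera(c); ims.append(d["color"])
    print(c,np.round(d["camera_matrix"],1).tolist(),np.round(d["R"],3).tolist(),np.round(d["t"],3).tolist())
    for n in("chest","chest_lid","lid_press","hinge_closed","hasp_pad","hasp_plate","form_center","jar_center","hammer_mid"):
        r=bot.landmark_of(c,n)[:2]; print(n,[(np.round(x["pixel"],1).tolist(),round(x["p"],2)) for x in r])
    cv2.imwrite(f"pics/{c}0.png",cv2.resize(d["color"],(800,600))[:,:,::-1])
print(bot.get_obs())
E
```

```text
scene [[451.1, 0.0, 257.6], [0.0, 451.1, 190.7], [0.0, 0.0, 1.0]] [[0.894, 0.448, -0.007], [0.355, -0.718, -0.599], [-0.273, 0.533, -0.801]] [-0.451, -0.091, 1.138]
chest [([214.7, 246.7], 0.82)]Traceback (most recent call last):
  File "<stdin>", line 8, in <module>
ValueError: it knows: chest, form_center, hammer_mid, hasp_pad, hasp_plate, hinge_closed, jar_center, lid_press
```

```bash
cat > h.py <<'E'
from workcell import bot
import cv2,numpy as np
def look(cams,names,tag):
    cam={};px={}
    for c in cams:
        d=bot.camera(c);cam[c]=d
        cv2.imwrite(f"pics/{c}{tag}.png",cv2.resize(d["color"],(800,600))[:,:,::-1])
        for n in names:
            r=bot.landmark_of(c,n)
            if r: px[c,n]=r[0]["pixel"]; print(c,n,np.round(r[0]["pixel"],1),round(r[0]["p"],2))
    return cam,px
def P(d): return d["camera_matrix"]@np.c_[d["R"],d["t"]]
def tri(cam,px,n):
    cs=[c for c in cam if (c,n) in px]
    if len(cs)<2: return None
    X=cv2.triangulatePoints(P(cam[cs[0]]),P(cam[cs[1]]),np.array(px[cs[0],n],float).reshape(2,1),np.array(px[cs[1],n],float).reshape(2,1)).ravel()
    return X[:3]/X[3]
def onz(d,p,z):
    r=d["R"].T@np.linalg.solve(d["camera_matrix"],[*p,1]); o=-d["R"].T@d["t"]
    return o+r*(z-o[2])/r[2]
E
python3 - <<'E'
from h import *
N=("chest","lid_press","hinge_closed","hasp_pad","hasp_plate","form_center","jar_center","hammer_mid")
cam,px=look(("scene","top"),N,0)
for n in N: print(n,tri(cam,px,n))
Z=dict(chest=0,hinge_closed=.104,jar_center=.025,form_center=.0225,hammer_mid=.012)
for (c,n),p in px.items():
    if n in Z: print(c,n,onz(cam[c],p,Z[n]).round(3))
print(bot.get_obs())
E
```

```text
scene chest [216.1 248.5] 0.74
scene lid_press [228.9 202.1] 0.71
scene hasp_pad [218.6 183.6] 0.96
scene hasp_plate [246.8 204.7] 0.81
scene form_center [261.3 238.1] 0.73
scene jar_center [247.9 327.4] 0.7
top chest [298.1 225.3] 0.68
top lid_press [301.1 200.5] 0.59
top hinge_closed [292.7 182.6] 0.62
top hasp_pad [305.7 207.9] 0.64
top hasp_plate [299.5 187.6] 0.71
top form_center [382.2 234.8] 0.68
top jar_center [347.5 171. ] 0.8
top hammer_mid [216.9 239.6] 0.75
chest [ 0.44533898 -0.08634696  0.00859808]
lid_press [ 0.48658905 -0.07520122  0.19241066]
hinge_closed None
hasp_pad [ 0.4678262  -0.07823692  0.23884578]
hasp_plate [ 0.51735533 -0.06948077  0.19583041]
form_center [ 0.509739   -0.1997279   0.29995586]
jar_center [ 0.58998656 -0.21416272  0.02958282]
hammer_mid None
scene chest [ 0.445 -0.081  0.   ]
scene form_center [ 0.527 -0.026  0.022]
scene jar_center [ 0.591 -0.212  0.025]
top chest [ 0.443 -0.089  0.   ]
top hinge_closed [ 0.542 -0.064  0.104]
top form_center [ 0.422 -0.308  0.022]
top jar_center [ 0.589 -0.216  0.025]
top hammer_mid [0.4   0.125 0.012]
{'time': 1.0, 'q': array([6.74373748e+01, 4.97964820e+00, 1.00778774e+01, 9.50991564e+01,
       7.02106038e-04, 8.99997707e+01]), 'qd': array([-0.01736172,  0.06172626, -0.09222696, -0.06572492,  0.06315527,
        0.0450358 ]), 'joint_efforts': array([ 9.17082471e-04, -5.20106864e+01,  4.64868236e+01,  1.65399266e-03,
       -7.31276577e-05, -1.41952233e-05]), 'ee_pos': array([0.2110272 , 0.50790295, 0.23127394]), 'tcp_rot': array([-1.79999073e+02, -7.02109748e-04,  1.57437604e+02]), 'wrist_force': array([ 0.91822232,  0.15569059, -0.10688912]), 'torque': array([-0.0014168 ,  0.00818691,  0.0253661 ]), 'grasp_force': 0.0, 'opening': 0.08525224167863493}
```

View pics/scene0.png

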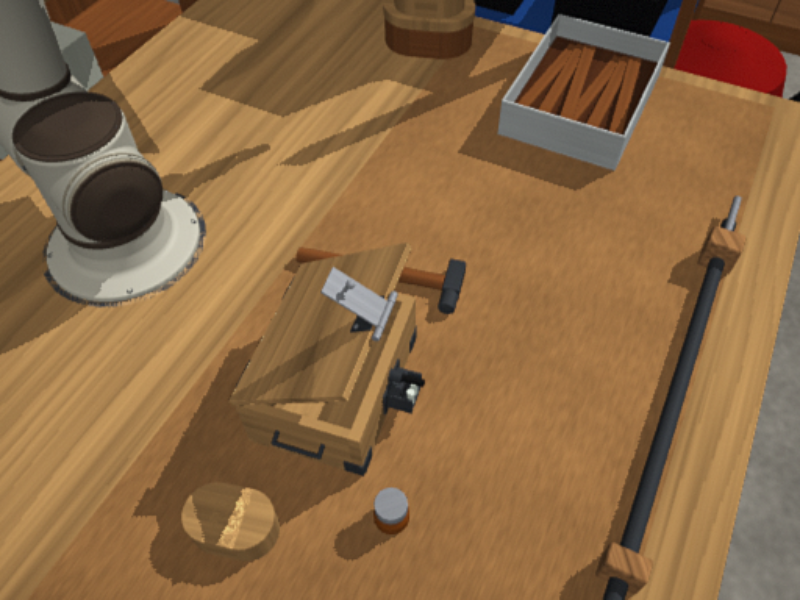

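View pics/top0.png

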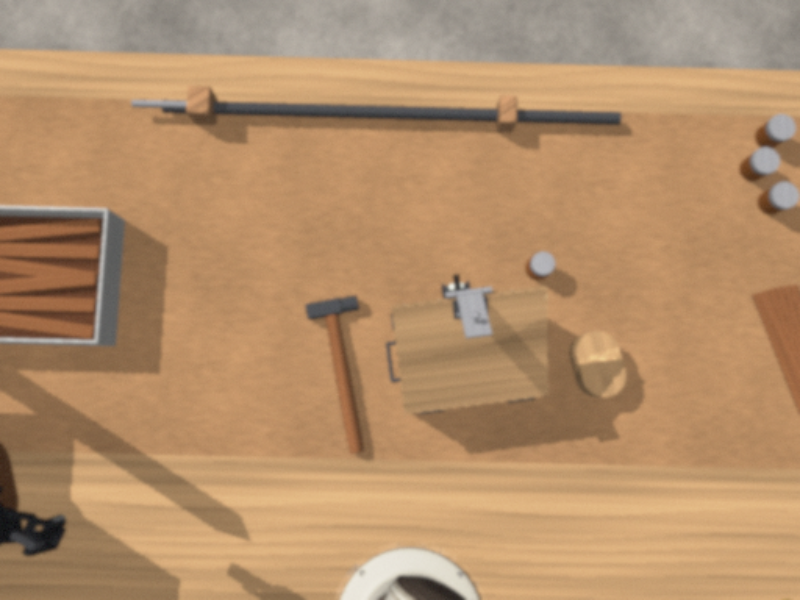

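The lid is open about 30°, with the hasp leaning back over it. The catch sits in the middle of the front, at scene (405,390). The hammer lies at +y, the form at -y and the jar at front right. Next I'll fit the chest pose, lid angle and hasp angle to the landmarks plus the lid corners I read off the pictures.

```bash
cat > fit.py <<'E'
import numpy as np
def c2w(p,v):
    c,s=np.cos(p[2]),np.sin(p[2]); return np.array([p[0]+c*v[0]-s*v[1],p[1]+s*v[0]+c*v[1],v[2]])
def lid(p,x,y,z): # closed-lid chest coords
    a=p[3];dx,dz=x+.083,z-.104
    return c2w(p,[-.083+dx*np.cos(a)-dz*np.sin(a),y,.104+dx*np.sin(a)+dz*np.cos(a)])
def hasp(p,r):
    t=p[4]; return lid(p,.106+r*np.sin(t),0,.104-r*np.cos(t))
E
python3 - <<'E'
from h import *; from fit import *
from scipy.optimize import least_squares
cam,px=look(("scene","top"),("chest","lid_press","hinge_closed","hasp_pad","hasp_plate"),1)
F=dict(chest=lambda p:c2w(p,[0,0,0]),hinge_closed=lambda p:c2w(p,[.106,0,.104]),lid_press=lambda p:lid(p,.077,0,.11),hasp_pad=lambda p:hasp(p,.055),hasp_plate=lambda p:hasp(p,0))
O=[(c,F[n],px[c,n],n) for c,n in px]
for c,u,y,x in [("scene",(409,245),.112,.099),("scene",(345,402),-.112,.099),("scene",(238,400),-.112,-.083),("top",(411,412),.112,-.083),("top",(548,291),-.112,.099),("top",(547,397),-.112,-.083),("top",(393,315),.112,.099)]:
    O.append((c,lambda p,x=x,y=y:lid(p,x,y,.11),np.array(u)*.64,f"corner{x},{y}"))
def res(p):
    o=[]
    for c,f,u,_ in O:
        q=P(cam[c])@np.r_[f(p),1]; o+=list(q[:2]/q[2]-u)
    return np.array(o)
s=least_squares(res,[.444,-.085,.19,.5,3.5],loss="soft_l1",x_scale=[.01,.01,.1,.1,.1])
p=s.x;print(p.round(4));np.save("p.npy",p)
for o,r in zip(O,res(p).reshape(-1,2)): print(o[0],o[3],r.round(1))
print("hinge",F["hinge_closed"](p),"press",lid(p,.077,.08,.11),"shut",c2w(p,[.077,.08,.11]))
E
```

```text
scene chest [212.8 248.1] 0.95
scene lid_press [229.  201.1] 0.9
scene hasp_pad [222.1 185.7] 0.73
scene hasp_plate [247.4 201.2] 0.96
top chest [295.5 226.4] 0.96
top lid_press [300.3 200. ] 0.73
top hinge_closed [291.4 179.3] 0.67
top hasp_pad [305.4 206.9] 0.78
top hasp_plate [301.5 188.6] 0.61
[ 0.4404 -0.0817  0.1471  0.5544  3.5613]
scene chest [ 1.3 -0. ]
scene lid_press [1.9 1. ]
scene hasp_pad [-2.1  0.1]
scene hasp_plate [-2.   1.5]
top chest [-0.2 -0.1]
top lid_press [ 0.7 -0.7]
top hinge_closed [2.4 1.8]
top hasp_pad [-1.2 -1.8]
top hasp_plate [-1.7 -2.2]
scene corner0.099,0.112 [-1.6 -1.4]
scene corner0.099,-0.112 [-3.3 -2.9]
scene corner-0.083,-0.112 [-8.4  0.6]
top corner-0.083,0.112 [-4.7  1.4]
top corner0.099,-0.112 [-0.7 -1.9]
top corner-0.083,-0.112 [ 0.6 -0.6]
top corner0.099,0.112 [-1.1 -5.2]
hinge [ 0.54526976 -0.06618113  0.104     ] press [0.47802105 0.00472519 0.19333323] shut [0.50485363 0.00870235 0.11      ]
```

Request:
{"api": "send_rows", "payload": {
  "moves": [0.4,-0.8,1,0,0,-0.75,1,0.4,-0.8,1,0,0,-0.75,1,0.4,-0.8,0.8,0,0,-0.75,1,0.45,-0.85,0,0,0,-0.75,1,0.45,-0.85,0,0,0,-0.75,1,0.45,-0.85,0,0,0,-0.75,1,0.45,-0.85,0,0,0,-0.75,1,0.45,-0.85,0,0,0,-0.75,1]
}}

```text
time: 2.6
ee_pos: [0.2976, 0.3409, 0.3014]
tcp_rot: [180.0, -0.0, 105.7]
wrist_force: [-0.5, 0.3, 0.1]
opening: -0.0001
grasp_force: 0.0
```

Request:
{"api": "send_rows", "payload": {
  "moves": [0.45,-0.85,0,0,0,-0.75,1,0.45,-0.85,0,0,0,-0.75,1,0.45,-0.85,0,0,0,-0.75,1,0.45,-0.85,0,0,0,-0.75,1,0.45,-0.85,0,0,0,-0.75,1,0.45,-0.85,0,0,0,-0.75,1,0.45,-0.85,0,0,0,-0.75,1,0.45,-0.85,0,0,0,-0.75,1]
}}

```text
time: 3.6
ee_pos: [0.3876, 0.1709, 0.3014]
tcp_rot: [180.0, -0.0, 54.1]
wrist_force: [-0.5, 0.0, -0.1]
opening: -0.0001
grasp_force: 0.0
```

Request:
{"api": "send_rows", "payload": {
  "moves": [0.45,-0.83,0,0,0,-0.66,1,0.45,-0.83,0,0,0,-0.66,1,0.45,-0.83,0,0,0,-0.66,1,0.45,-0.83,0,0,0,-0.66,1,0.45,-0.83,0,0,0,-0.66,1,0.45,-0.83,0,0,0,-0.66,1,0.45,-0.83,0,0,0,-0.66,1,0.45,-0.83,0,0,0,-0.66,1]
}}

```text
time: 4.6
ee_pos: [0.4776, 0.0049, 0.3014]
tcp_rot: [-180.0, -0.0, 8.7]
wrist_force: [-0.2, 0.2, 1.4]
opening: 0.0001
grasp_force: 0.0
```

Request:
{"api": "send_rows", "payload": {
  "moves": [0,0,-1,0,0,0,1,0,0,-1,0,0,0,1,0,0,-1,0,0,0,1,0,0,-0.6,0,0,0,1,0,0,-0.2,0,0,0,1,0,0,-0.2,0,0,0,1,0,0,-0.2,0,0,0,1]
}}

```text
time: 5.48
ee_pos: [0.4781, 0.0057, 0.1974]
tcp_rot: [180.0, -0.2, 8.9]
wrist_force: [0.6, -0.1, 9.0]
opening: 0.0003
grasp_force: 3.7
```

Request:
{"api": "send_rows", "payload": {
  "moves": [0.2,0,-0.4,0,0,0,1,0.2,0,-0.4,0,0,0,1,0.2,0,-0.4,0,0,0,1,0.1,0,-0.4,0,0,0,1,0.1,0,-0.4,0,0,0,1,0.1,0,-0.4,0,0,0,1,0.1,0,-0.3,0,0,0,1]
}}

```text
time: 6.35
ee_pos: [0.5027, 0.0065, 0.1298]
tcp_rot: [-179.9, -0.1, 9.0]
wrist_force: [-4.4, 3.8, 6.5]
opening: 0.0
grasp_force: 3.4
```

Request:
{"api": "send_rows", "payload": {
  "moves": [0,0,-0.15,0,0,0,1,0,0,-0.15,0,0,0,1,0,0,-0.1,0,0,0,1,0,0,0,0,0,0,1]
}}

```text
time: 6.85
ee_pos: [0.5035, 0.0062, 0.1202]
tcp_rot: [-180.0, -0.2, 9.0]
wrist_force: [1.4, 3.1, 4.4]
opening: 0.0002
grasp_force: 2.2
```

Request:
{"api": "send_rows", "payload": {
  "moves": [0,0,-0.12,0,0,0,1,0,0,-0.12,0,0,0,1,0,0,-0.08,0,0,0,1,0,0,0,0,0,0,1]
}}

```text
time: 7.35
ee_pos: [0.5038, 0.0061, 0.1123]
tcp_rot: [-180.0, -0.2, 8.9]
wrist_force: [2.2, 2.9, 4.7]
opening: -0.0001
grasp_force: 2.6
```

Request:
{"api": "send_rows", "payload": {
  "moves": [0,0,-0.06,0,0,0,1,0,0,0,0,0,0,1]
}}

```text
time: 7.6
ee_pos: [0.5038, 0.0061, 0.1108]
tcp_rot: [-180.0, -0.2, 8.9]
wrist_force: [3.8, 3.5, 6.1]
opening: -0.0
grasp_force: 2.7
```

Request:
{"api": "send_rows", "payload": {
  "moves": [0,0,-0.06,0,0,0,1,0,0,-0.04,0,0,0,1,0,0,0,0,0,0,1]
}}

```text
time: 7.98
ee_pos: [0.5039, 0.0061, 0.1099]
tcp_rot: [-180.0, -0.3, 8.9]
wrist_force: [-1.2, 2.6, 18.0]
opening: 0.0
grasp_force: 8.7
```

Request:
{"api": "send_rows", "payload": {
  "moves": [0,0,-0.03,0,0,0,1,0,0,-0.03,0,0,0,1,0,0,0,0,0,0,1]
}}

```text
time: 8.35
ee_pos: [0.5039, 0.0061, 0.1098]
tcp_rot: [180.0, -0.4, 8.9]
wrist_force: [-6.4, 2.5, 28.7]
opening: -0.0002
grasp_force: 14.1
```

Request:
{"api": "send_rows", "payload": {
  "moves": [0,0,1,0,0,0,1,0,0,1,0,0,0,1,0,0,1,0,0,0,1,-0.3,0.5,1,0,0,0,1,-0.3,0.5,1,0,0,0,1,-0.3,0.5,0,0,0,0,1]
}}

```text
time: 9.1
ee_pos: [0.4803, 0.0436, 0.2322]
tcp_rot: [180.0, -0.2, 8.9]
wrist_force: [0.2, 0.1, -0.1]
opening: 0.0005
grasp_force: 0.0
```

Run:
```python
from h import *; from fit import *
from scipy.optimize import least_squares
p0=np.load("p.npy")
cam,px=look(("scene","top"),("chest","lid_press","hinge_closed","hasp_pad","hasp_plate"),2)
F=dict(chest=lambda p:c2w(p,[0,0,0]),hinge_closed=lambda p:c2w(p,[.106,0,.104]),lid_press=lambda p:lid(p,.077,0,.11),hasp_pad=lambda p:hasp(p,.055),hasp_plate=lambda p:hasp(p,0))
def full(v): return np.array([v[0],v[1],v[2],0,v[3]])
def res(v):
    p=full(v);o=[]
    for (c,n),u in px.items():
        q=P(cam[c])@np.r_[F[n](p),1]; o+=list(q[:2]/q[2]-u)
    return np.r_[o,(v[2]-p0[2])/.02]
s=least_squares(res,[*p0[:3],p0[4]],loss="soft_l1",x_scale=[.01,.01,.1,.1])
p=full(s.x);print(p.round(4));np.save("p2.npy",p);print(res(s.x).round(1))
print("hinge",c2w(p,[.106,0,.104]),"pad",hasp(p,.055),"end",hasp(p,.078),bot.get_obs()["ee_pos"])
```

```text
scene chest [215.4 247.7] 0.76
scene lid_press [244.9 232.4] 0.92
scene hinge_closed [257.3 239.4] 0.98
scene hasp_pad [247.  218.2] 0.92
scene hasp_plate [262.7 234.8] 0.55
top chest [296.3 226.7] 0.56
top lid_press [292.2 192.3] 0.81
top hinge_closed [292.1 181.9] 0.78
top hasp_pad [295.6 189.8] 0.45
top hasp_plate [293.  179.6] 0.64
[ 0.4405 -0.0804  0.1538  0.      3.6761]
[-0.9 -0.1  2.  -2.5  3.9 -4.  -0.2  0.  -1.5  0.6 -1.5 -0.5  2.7  0.1
  0.9 -0.8  0.9 -0.2 -0.   1.5  0.3]
hinge [ 0.54529428 -0.06416321  0.104     ] pad [ 0.51760685 -0.06845659  0.15132836] end [ 0.50602848 -0.070252    0.17112022] [0.47980123 0.04296964 0.23004019]
```

View pics/scene2.png

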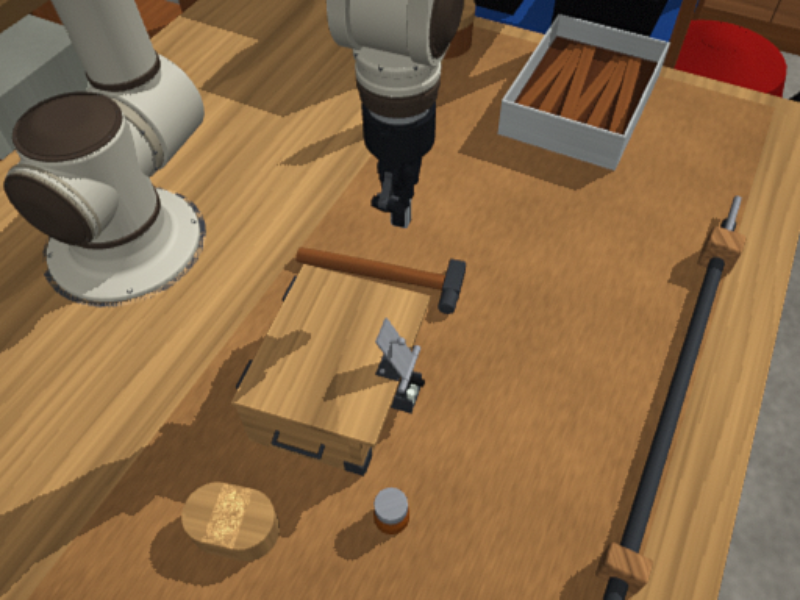

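Lid is down flat and the hasp still leans back (about 3.65 rad, scene (395,345)). Next I'll put the shut fingers behind it.

Request:
{"api": "send_rows", "payload": {
  "moves": [0,-0.95,0,0,0,0,1,0,-0.95,0,0,0,0,1,-0.1,-0.95,0,0,0,0,1,-0.1,-0.95,0,0,0,0,1,0,-0.9,-0.2,0,0,0,1,0,0,-1,0,0,0,1,0,0,-1,0,0,0,1,0,0,-1,0,0,0,1]
}}

```text
time: 10.7
ee_pos: [0.4748, -0.0746, 0.1495]
tcp_rot: [180.0, -0.0, 8.9]
wrist_force: [1.1, 0.2, -0.3]
opening: 0.0002
grasp_force: 0.0
```

Request:
{"api": "send_rows", "payload": {
  "moves": [0.3,0.05,0,0,0,0,1,0.3,0.05,0,0,0,0,1,0.3,0.05,0,0,0,0,1,0.3,0.05,0,0,0,0,1,0.3,0.05,0,0,0,0,1]
}}

```text
time: 11.32
ee_pos: [0.513, -0.068, 0.1506]
tcp_rot: [180.0, -0.0, 8.9]
wrist_force: [1.0, -0.0, 0.5]
opening: -0.0004
grasp_force: 0.2
```

Request:
{"api": "send_rows", "payload": {
  "moves": [0.4,0.06,0.06,0,0,0,1,0.4,0.06,0.06,0,0,0,1,0.33,0.05,-0.08,0,0,0,1,0.33,0.05,-0.08,0,0,0,1,0.33,0.05,-0.08,0,0,0,1,0.25,0.04,-0.23,0,0,0,1,0.25,0.04,-0.23,0,0,0,1,0.25,0.04,-0.23,0,0,0,1]
}}

```text
time: 12.32
ee_pos: [0.576, -0.0583, 0.1295]
tcp_rot: [-180.0, 0.0, 8.9]
wrist_force: [0.4, -0.3, -0.9]
opening: -0.0
grasp_force: 0.1
```

Run:
```python
from h import *
cam,px=look(("scene",),("hasp_pad","hasp_plate"),3)
cv2.imwrite("pics/c3.png",cv2.resize(cam["scene"]["color"][150:300,180:340],(640,600),interpolation=2)[:,:,::-1])
```

```text
scene hasp_pad [283.6 235.3] 0.9
scene hasp_plate [262.1 235.6] 0.94
```

View pics/c3.png

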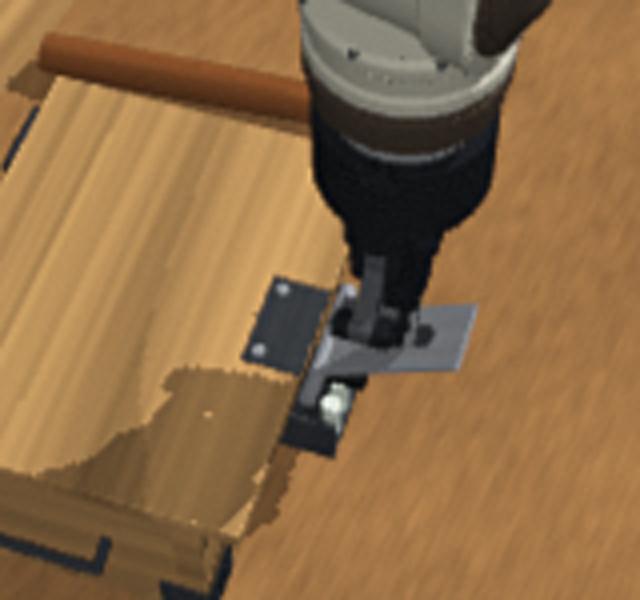

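The hasp is leaning forward about 60° past vertical, with the fingertip on its outer face and the pad visible at crop (425,335). I'll carry on over the arc.

Request:
{"api": "send_rows", "payload": {
  "moves": [0.34,0.05,-0.2,0,0,0,1,0.34,0.05,-0.2,0,0,0,1,0.05,0,-0.27,0,0,0,1,0.05,0,-0.27,0,0,0,1,0.1,0.02,-0.3,-0.15,0.95,0,1,0.1,0.02,-0.3,-0.15,0.95,0,1,0.1,0.02,-0.3,-0.15,0.95,0,1]
}}

```text
time: 13.35
ee_pos: [0.6029, -0.0544, 0.0844]
tcp_rot: [179.9, 25.0, 8.9]
wrist_force: [1.0, -0.6, 0.6]
opening: -0.0004
grasp_force: 0.1
```

Run:
```python
from h import *
cam,px=look(("scene",),("hasp_pad","hasp_plate"),4)
cv2.imwrite("pics/c4.png",cv2.resize(cam["scene"]["color"][150:300,180:340],(640,600),interpolation=2)[:,:,::-1])
```

```text
scene hasp_pad [287.3 246.4] 0.79
scene hasp_plate [262.7 233.1] 0.68
```

View pics/c4.png

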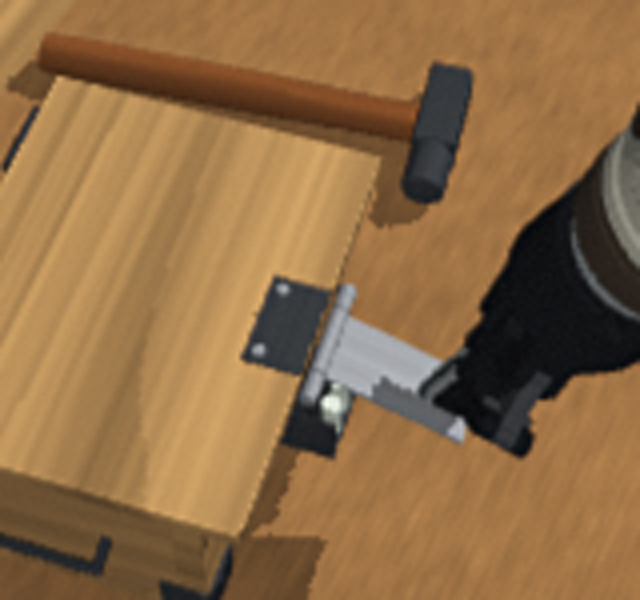

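Request:
{"api": "send_rows", "payload": {
  "moves": [-0.05,0,-0.24,0,0,0,1,-0.05,0,-0.24,0,0,0,1,-0.1,-0.01,-0.11,0,0,0,1,-0.1,-0.02,-0.11,0,0,0,1,-0.1,-0.02,-0.12,0,0,0,1,0,0,0,0,0,0,1]
}}

```text
time: 14.25
ee_pos: [0.5925, -0.0557, 0.0635]
tcp_rot: [180.0, 24.8, 8.9]
wrist_force: [-0.3, 0.8, 1.0]
opening: -0.0002
grasp_force: 0.0
```

Request:
{"api": "send_rows", "payload": {
  "moves": [-0.06,-0.01,-0.08,0,0,0,1,-0.06,-0.01,-0.08,0,0,0,1,0,0,0,0,0,0,1]
}}

```text
time: 14.62
ee_pos: [0.5897, -0.0561, 0.0595]
tcp_rot: [180.0, 24.8, 8.9]
wrist_force: [0.2, 0.3, 1.3]
opening: 0.0
grasp_force: 0.6
```

Request:
{"api": "send_rows", "payload": {
  "moves": [-0.08,-0.01,-0.07,0,0,0,1,0,0,0,0,0,0,1]
}}

```text
time: 14.88
ee_pos: [0.5877, -0.0564, 0.0577]
tcp_rot: [180.0, 24.8, 8.9]
wrist_force: [0.3, -0.1, 1.9]
opening: 0.0001
grasp_force: 0.7
```

Request:
{"api": "send_rows", "payload": {
  "moves": [-0.08,-0.01,-0.07,0,0,0,1,0,0,0,0,0,0,1]
}}

```text
time: 15.12
ee_pos: [0.5856, -0.0567, 0.0559]
tcp_rot: [180.0, 24.8, 8.9]
wrist_force: [0.6, -0.3, 2.1]
opening: 0.0001
grasp_force: 0.5
```

Request:
{"api": "send_rows", "payload": {
  "moves": [-0.08,-0.01,-0.06,0,0,0,1,0,0,0,0,0,0,1]
}}

```text
time: 15.38
ee_pos: [0.5836, -0.0569, 0.0544]
tcp_rot: [180.0, 24.8, 8.9]
wrist_force: [0.7, -1.5, 1.1]
opening: 0.0003
grasp_force: 0.5
```

Request:
{"api": "send_rows", "payload": {
  "moves": [-0.08,-0.01,-0.05,0,0,0,1,0,0,0,0,0,0,1]
}}

```text
time: 15.62
ee_pos: [0.5816, -0.0572, 0.0531]
tcp_rot: [180.0, 24.8, 8.9]
wrist_force: [0.9, -1.3, 0.6]
opening: -0.0
grasp_force: 0.5
```

Request:
{"api": "send_rows", "payload": {
  "moves": [-0.08,-0.01,-0.05,0,0,0,1,0,0,0,0,0,0,1]
}}

```text
time: 15.88
ee_pos: [0.5796, -0.0574, 0.0519]
tcp_rot: [180.0, 24.8, 8.9]
wrist_force: [0.5, -0.5, 1.2]
opening: -0.0001
grasp_force: 0.4
```

Run:
```python
from h import *
cam,px=look(("scene",),("hasp_pad","hasp_plate"),5)
cv2.imwrite("pics/c5.png",cv2.resize(cam["scene"]["color"][190:290,220:327],(640,600),interpolation=2)[:,:,::-1])
```

```text
scene hasp_pad [274.4 249.3] 0.59
scene hasp_plate [264.2 233. ] 0.63
```

View pics/c5.png

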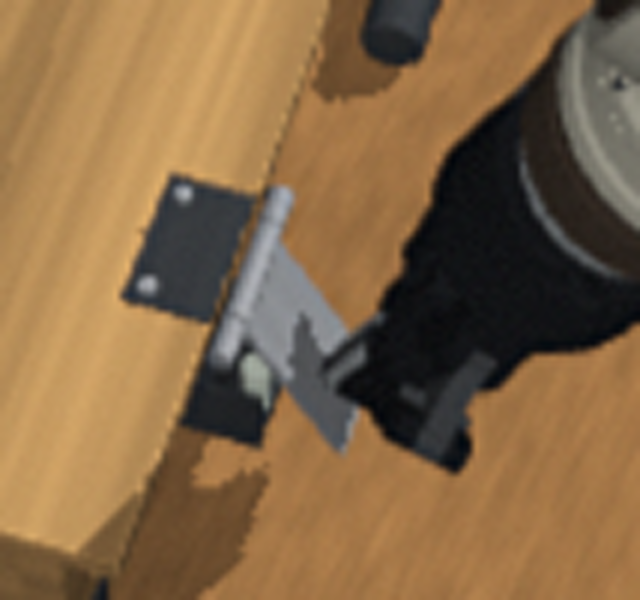

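Run:
```python
from h import *; from fit import *
d=bot.camera("scene");p=np.load("p2.npy")
for t in np.arange(.3,1.1,.1):
    X=c2w(p,[.106+.078*np.sin(t),-.018,.104-.078*np.cos(t)]);q=P(d)@np.r_[X,1]
    X=c2w(p,[.106+.055*np.sin(t),0,.104-.055*np.cos(t)]);r=P(d)@np.r_[X,1];print(round(t,1),(q[:2]/q[2]).round(1),(r[:2]/r[2]).round(1))
```

```text
0.3 [269.4 264.7] [268.9 251. ]
0.4 [272.9 265. ] [271.4 251.2]
0.5 [276.2 265.2] [273.8 251.3]
0.6 [279.5 265.1] [276.  251.2]
0.7 [282.6 264.9] [278.2 251. ]
0.8 [285.4 264.4] [280.2 250.6]
0.9 [288.1 263.7] [282. 250.]
1.0 [290.5 262.8] [283.7 249.4]
```

The hasp stands at about 0.6 rad, with the fingertip just at the pad; no snap felt yet. I'll keep pressing square to the plate in 2 mm steps.

Request:
{"api": "send_rows", "payload": {
  "moves": [-0.07,-0.01,-0.045,0,0,0,1,0,0,0,0,0,0,1]
}}

```text
time: 16.32
ee_pos: [0.5782, -0.0576, 0.0511]
tcp_rot: [180.0, 24.8, 8.9]
wrist_force: [2.6, -0.9, 1.5]
opening: -0.0001
grasp_force: 1.5
```

Request:
{"api": "send_rows", "payload": {
  "moves": [-0.07,-0.01,-0.045,0,0,0,1,0,0,0,0,0,0,1]
}}

```text
time: 16.58
ee_pos: [0.5766, -0.0578, 0.0502]
tcp_rot: [180.0, 24.7, 8.9]
wrist_force: [4.7, -0.1, 4.6]
opening: -0.0004
grasp_force: 2.8
```

Request:
{"api": "send_rows", "payload": {
  "moves": [-0.07,-0.01,-0.04,0,0,0,1,0,0,0,0,0,0,1]
}}

```text
time: 16.82
ee_pos: [0.5744, -0.0581, 0.049]
tcp_rot: [180.0, 24.8, 8.9]
wrist_force: [2.1, 0.0, 3.7]
opening: 0.0
grasp_force: 1.7
```

Request:
{"api": "send_rows", "payload": {
  "moves": [-0.04,0,-0.02,0,0,0,1,0,0,0,0,0,0,1]
}}

```text
time: 17.08
ee_pos: [0.5735, -0.0582, 0.0483]
tcp_rot: [180.0, 24.8, 8.9]
wrist_force: [2.4, -1.1, 4.0]
opening: 0.0002
grasp_force: 1.8
```

Request:
{"api": "send_rows", "payload": {
  "moves": [-0.04,0,-0.02,0,0,0,1,0,0,0,0,0,0,1]
}}

```text
time: 17.32
ee_pos: [0.5723, -0.0581, 0.0476]
tcp_rot: [180.0, 24.8, 8.9]
wrist_force: [2.4, -0.7, 3.0]
opening: -0.0
grasp_force: 1.4
```

Request:
{"api": "send_rows", "payload": {
  "moves": [-0.05,-0.01,-0.02,0,0,0,1,0,0,0,0,0,0,1]
}}

```text
time: 17.58
ee_pos: [0.571, -0.0583, 0.047]
tcp_rot: [180.0, 24.8, 8.9]
wrist_force: [1.2, -0.7, 2.3]
opening: -0.0002
grasp_force: 0.8
```

Request:
{"api": "send_rows", "payload": {
  "moves": [-0.05,-0.01,-0.02,0,0,0,1,0,0,0,0,0,0,1]
}}

```text
time: 17.82
ee_pos: [0.5697, -0.0585, 0.0466]
tcp_rot: [180.0, 24.8, 8.9]
wrist_force: [1.1, -0.3, 0.4]
opening: 0.0001
grasp_force: 0.5
```

Request:
{"api": "send_rows", "payload": {
  "moves": [-0.04,-0.01,-0.02,0,0,0,1,0,0,0,0,0,0,1]
}}

```text
time: 18.08
ee_pos: [0.5688, -0.0588, 0.0462]
tcp_rot: [180.0, 24.8, 8.9]
wrist_force: [-0.0, 0.6, 0.6]
opening: 0.0002
grasp_force: 0.4
```

Request:
{"api": "send_rows", "payload": {
  "moves": [-0.04,-0.01,-0.02,0,0,0,1,0,0,0,0,0,0,1]
}}

```text
time: 18.32
ee_pos: [0.5678, -0.0591, 0.0457]
tcp_rot: [180.0, 24.8, 8.9]
wrist_force: [1.2, 0.7, 0.6]
opening: -0.0
grasp_force: 0.3
```

The force peaked near 6.6 N and then dropped to about 0, so it has snapped. I'll back off and look.

Request:
{"api": "send_rows", "payload": {
  "moves": [0.5,0.08,0.25,0,0,0,1,0.8,0.12,0.4,0,0,0,1,0.6,0.1,1,0,0,0,1,0.2,0,1,0,0,0,1,0,0,1,0,0,0,1,0,0,1,0,0,0,1,0,0,0,0,0,0,1]
}}

```text
time: 19.2
ee_pos: [0.621, -0.0517, 0.1636]
tcp_rot: [179.9, 24.7, 8.9]
wrist_force: [0.2, -0.4, -0.2]
opening: 0.0001
grasp_force: 0.0
```

Run:
```python
from h import *
cam,px=look(("scene",),("hasp_pad","hasp_plate"),6)
cv2.imwrite("pics/c6.png",cv2.resize(cam["scene"]["color"][190:290,220:327],(640,600),interpolation=2)[:,:,::-1])
```

```text
scene hasp_pad [268.6 250.5] 0.82
scene hasp_plate [262.5 233.9] 0.83
```

View pics/c6.png

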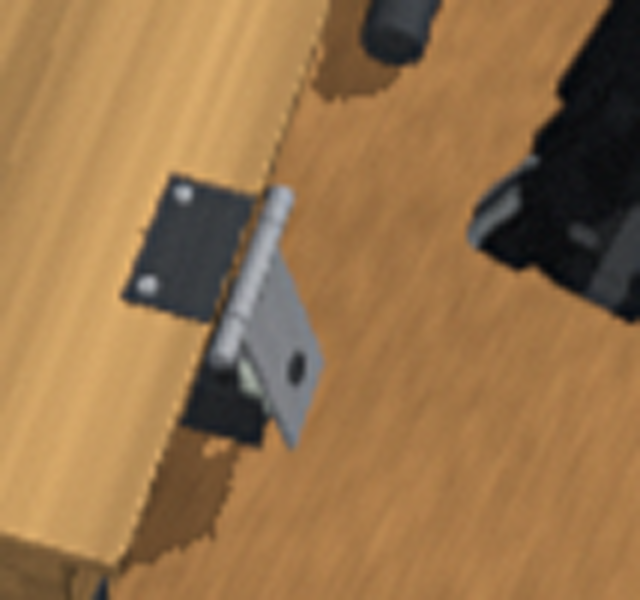

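The hasp rests by itself at about 0.3 rad: its end corner is at crop (292,448) and the pad at (297,368). That is well below 0.55, so it's held by the catch. The lid is flat and the gripper is clear.

```bash
python3 -c "
from workcell import bot
print(bot.job_done())"
```

```text
the job is handed in; nothing more can be done
None
```

I shut the lid with the hasp still folded up, then pressed the hasp in until it snapped at about 6.6 N; it stayed at about 0.3 rad once released, and I handed the job in (no verdict came back).

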